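# Secure an ink stone on the cam-locked holding board

### The job

Secure the ink stone on the holding board: first push the lever round with your fingertips until the lever points straight at the fence, so that the eccentric cam's low point faces the follower bar, and only then push the slide forward by its upright push plate until its jaw has the stone squarely against the fence. Let the jaw move the stone: do not touch it with the hand or lift it, leave the ink stick lying in its hollow, and leave the other things on the table where they are.

Things in the scene. Friction and masses are not known exactly. Their poses are not given: they have to be found in the camera images.
- holding_board: Plywood board 265 x 140 x 15 mm, fixed to the table; it carries two guide rails, a slide, a cam and a fence. Origin on the table top under the cam's pivot; +x is forward (from the push plate towards the fence), y across, z up. The plywood reaches from x = -100 to 165 mm, its top is at z = 15 mm.
- cam_pivot (a point): Point on the upright axis of the cam, 50 mm above the table; axes as the board's. The cam is an aluminium disc of 26 mm radius, centred 14 mm off this axis towards the lever: it reaches 26 - 14 cos(cam angle) mm back from the axis and stops the slide's follower bar there.
- fence_face (a point): Middle of the fixed fence's face towards the stone, at x = 144 mm, y = 0 of the board, 24 mm above the table; axes as the board's. The fence is a wooden strip 13 mm thick, 112 mm across, its top 37 mm above the table.
- cam (a joint): Angle of the cam and its lever, rad, 0 to 2.0. At 0 (a stop) the lever points along the board's +x, straight at the fence, and the cam's low point faces the follower bar; seen from above, the lever stands clockwise of that by this angle, on the board's -y side; it starts at 1.15 to 1.75. It stays where it is left; turning it takes 0.45 N m (7 N at the fin).
- cam_lever (a point): Middle of the upright grey fin at the end of the lever, 63 mm from the pivot and 64 mm above the table; its x points outwards along the lever, y across it. The fin is 38 mm long along the lever, 10 mm thick, from 44 to 85 mm above the table; the steel lever arm below it is 16 mm wide, 38 to 45 mm above the table.
- follower_slide (a joint): Travel of the wooden slide along the board's x, m, 0 to 0.0255; starts at 0 to 0.005, about 0.024 with the stone clamped, which needs the cam within 0.5 rad of its low point. A frame round the cam: follower bar behind it (inner face 38 mm behind the pivot at 0), tail with push plate, jaw bar in front. Friction 3 N; it stays where it is left.
- push_plate (a point): On the slide: rear face of the upright push plate, mid width, 48 mm above the table; axes as the board's. The plate is 64 mm across, 12 mm thick, from 15 to 67 mm above the table, 86 mm behind the pivot at travel 0; push it along +x. The table and board are clear behind it.
- jaw_face (a point): On the slide: middle of the jaw's front face, 24 mm above the table, 56 mm in front of the pivot at travel 0; axes as the board's. The jaw is 104 mm across, its top 35 mm above the table.
- ink_stone: Loose dark slate ink stone, 64 (x) x 90 (y) x 18 mm, about 0.2 kg, lying on the board between jaw and fence, with its x roughly along the board's x. Origin at the centre of its underside. At the start it lies 4 to 9 mm short of the fence and up to 8 mm off the middle.
- ink_stick: Bystander: black ink stick, 16 x 62 x 9 mm, lying in the hollow of the ink stone; it rides along with it. Its top is about 39 mm above the table. Origin at the centre of its underside.
- eraser: Bystander: eraser, 24 x 58 x 13 mm, on the table to the left, past the fence end of the board; origin at the centre of its underside.
- jar_white: Bystander: glass pigment jar with white lid, 48 mm wide, 61 mm high, close behind the fence; origin at the centre of its underside.
- jar_dark: Bystander: glass pigment jar with dark lid, 46 mm wide, 56 mm high, at the back of the table; origin at the centre of its underside.
- tape_roll: Bystander: roll of masking tape, 100 mm wide, 24 mm high, to the left of the board; origin at the centre of its underside.

How it is judged:
On the way, in this order (a step that is already met when the one before it is completed fails the run):
1. the cam is turned to its low point (lever pointing at the fence, within 0.35 rad) while the slide is still back (travel under 12 mm) (value of joint cam below 0.35 rad and value of joint follower_slide below 0.012 m), for 0.2 s.
2. the slide is pushed forward and its jaw has the stone against the fence (value of joint follower_slide above 0.021 m and x of ink_stone in the frame of fence_face above -0.035 m and x of ink_stone in the frame of jaw_face below 0.035 m and angle between the x axis of ink_stone and the x axis of fence_face, either way round below 0.07 rad and y of ink_stone in the frame of fence_face between -0.03 and 0.03 m), for 0.2 s.
At the end, for the whole second after the job is handed in: The cam is at its low point (within 0.35 rad), the slide is at least 21 mm forward, the ink stone lies flat and at rest on the board between jaw and fence, with no more than 3 mm of gap at either, square to the fence within 0.07 rad and within 30 mm of its middle (all of step 2 and value of joint cam below 0.35 rad and linear speed of ink_stone below 0.01 m/s and height (world z) of ink_stone below 0.019 m); the robot touches nothing.
It fails at once if the ink stone is touched with the fingers (contact force between the fingers and ink_stone above 1 N).
It fails at once if the ink stone is lifted off the board (height (world z) of ink_stone above 0.023 m).
It fails at once if a bystander on the table is moved by more than 20 mm (distance of any of eraser, jar_white, jar_dark, tape_roll from where it was at the start of the episode above 0.02 m).
It fails at once if the ink stick leaves the hollow of the stone (lifted by 10 mm, or 35 mm from the stone's middle) (height (world z) of ink_stick above 0.04 m or horizontal distance between ink_stick and ink_stone above 0.035 m).
It also fails if it takes over 51 s, if anything falls off the work surface, if the arm or the gripper's body presses on something with over 40 N, if the wrist force passes 120 N, or if a joint passes its speed limit or range.

### The arm

A 7-joint arm with a two-finger parallel gripper is mounted at the origin on the work surface; the furniture and walls round the work are solid. World frame = base frame: x ahead of the robot, y to its left, z up, the work surface at z = 0. Lengths are in m, angles in rad, forces in N, time in s.
With the tool pointing down it reaches from about 0.425 to 0.925 m from the base axis. Payload 6.8 kg.
Tool frame: the origin (TCP) lies on the front face of the gripper's body, between the roots of the fingers; the fingertips stand 73 mm ahead of it and the grasp point (between the pads) lies r.pinch_z ahead of it (r.pinch_z is the distance from the TCP to the grasp point, in m); z points along the fingers, y is the direction in which the jaws open and shut (so a half turn about z gives the same grasp; the last joint's range is limited). The gripper opens to 85 mm and grips with 20 to 120 N. Pads are 22 mm wide; open, the fingers measure 114 mm over their backs; the gripper's body (76 mm by 85 mm) begins 54 mm behind the grasp point. The pads swing forward as they close: fully open they stand 13 mm farther back than shut.
Start: joints at [1.23, 0.477, 0.022, 1.555, -0.011, 1.109, -0.083], TCP at [0.156, -0.657, 0.304] pointing down, gripper open.
Joint ranges: [-2.96, 2.96], [-0.34, 2.1], [-1.41, 1.46], [0.24, 2.44], [-1.37, 4.51], [0.17, 1.92], [-2.96, 2.96]. Speed limits (rad/s): [2.39, 2.39, 3.14, 3.14, 3.14, 3.14, 3.14].

### API

Orientations are given as a rotation vector (axis times angle).
In Python, from bench import readout, grab_frame, r, search_frame, masks_of, tip_of gives the robot as it stands.
- The arm moves only by the tool step_arm, never from a script. Its argument "commands" is a list of rows, each a list of 7 numbers: the shift along the tool's x, y, z as a fraction of full scale, then the turn, a rotation vector about the tool's x, y, z as a fraction of full scale, then the gripper's target within -1 to 1 (shut at 1, half-way at 0, fully open at -1). In form: [[tx, ty, tz, ax, ay, az, hand], ...]. A call has exactly 10 rows; each row is the pose to reach, as a shift and turn from the pose measured when the call began, along the tool's axes at that moment, turning the shorter way round; what a row does not reach only later rows make up. Full scale, the value 1, is 500 mm for a shift and 360 degrees for a turn. A row lasts 1/8 s, in which the tool goes at most 62.5 mm and 10.7 degrees, less where a joint would pass 70% of its speed; a pose out of reach is approached as far as the arm can. A call with a number of a shift or a turn outside -1 to 1 is refused whole. A call with a gripper value outside its range is refused whole. The fingers move at their own pace and stop on an object; "newtons" is the grip in N (left out, the last holds). Time passes only in rows, so rows that repeat a pose let the fingers close, or fill a call up. It gives the time, the measured TCP pose, the force and the opening at its end, in the units of the state.
- readout.get_obs(): the state, without advancing time (a new reading comes with each control period).
- grab_frame(name): name is "scene" or "top" or "wrist"; returns a dict with "img" (384x512x3 uint8, red, green, blue), "K" (3x3 intrinsics, pixels), "world_to_cam" (4x4, takes a point from world to camera coordinates). Camera axes: x right, y down, z forward; pixel columns grow to the right and rows downward; lengths in m; the calibration is good to about 2 mm. A picture is of the moment at which its call begins. There is no depth.
- r.hand_in(): hands the job in, once; it reports no verdict.
Trained networks look in a picture, given as the dict that the camera call returned (one of the last four; its "shot" number tells which), for a name from the list of things; names that differ only in an ending like _2 or _b are one class to them, and where a whole thing is asked for, a point or a joint stands for the part that bears it (a point fixed in the world has none). Each returns a list of dicts, best first, with "p" (0 to 1); they miss things now and then, are a little off and sometimes report something else, mostly with a low value. They report only what shows in the picture. A call takes as long as a camera call.
- search_frame(thing, picture): "extent" ([centre column, centre row, width, height] in pixels, round what is visible of it).
- masks_of(thing, picture): "pixels" (384x512 bool, what is visible of it) and "extent" ([centre column, centre row, width, height] in pixels, round what is visible of it).
- tip_of(thing, picture): "point" ([column, row] in pixels: a listed point, or the origin of a listed thing).
The state is a dict: "clock": time; "joints": joint angles; "qvel": joint speeds; "tau": joint torques, N m; "tcp_pos": TCP position; "orientation": TCP orientation; "contact_force": force on the tool from outside, world axes, zero at the start; "moment": the same for the moment, N m; "grip_width": finger opening in m.
Only numpy, scipy, OpenCV 4.12 (cv2) and the standard library are available. Lean on these libraries where they do the work, as an engineer would, in place of code of your own. Each camera call takes 0.05 s, during which the arm holds its last target. There are 200 camera calls.

## Working session

There is one attempt and no reset: what is moved stays moved. The work goes in short steps, Python scripts to look and compute and a tool call to move; the robot and the scene stay as the last step left them, time stands still between calls to the robot, and variables do not carry over. Pictures are saved under pics/ and viewed, about 8 in all and at most 12, crops included, and the job is handed in when it is done.

Besides the shell and the picture viewer there is one more tool, called as name(argument=value, ...), one argument or row to a line, values as JSON. step_arm: Moves the arm, as the interface text tells. Its arguments: {"type":"object","properties":{"commands":{"type":"array"},"newtons":{"type":"number"}},"required":["commands"]}

```bash
mkdir -p pics; ls; cat > h.py <<'E'
import numpy as np, cv2
from scipy.spatial.transform import Rotation as R
from bench import readout, grab_frame, r, search_frame, masks_of, tip_of
def ray(f,px):
    T=np.array(f["world_to_cam"]);K=np.array(f["K"])
    d=T[:3,:3].T@np.linalg.solve(K,[px[0],px[1],1]); c=-T[:3,:3].T@T[:3,3]
    return c,d
def at_z(f,px,z):
    c,d=ray(f,px); return c+d*(z-c[2])/d[2]
def proj(f,p):
    T=np.array(f["world_to_cam"]);q=np.array(f["K"])@(T[:3,:3]@np.array(p)+T[:3,3]); return q[:2]/q[2]
def tool(dw):  # world vector -> tool axes, full-scale fraction
    o=readout.get_obs(); return R.from_rotvec(o["orientation"]).inv().apply(dw)/0.5
def save(f,n): cv2.imwrite(f"pics/{n}.png",cv2.cvtColor(f["img"],cv2.COLOR_RGB2BGR))
E
python3 - <<'E'
from h import *
np.set_printoptions(precision=4,suppress=True)
o=readout.get_obs(); print({k:np.round(v,3) for k,v in o.items()}, r.pinch_z)
print(R.from_rotvec(o["orientation"]).as_matrix())
fs={n:grab_frame(n) for n in("top","scene")}
Z=dict(cam_pivot=.05,fence_face=.024,cam_lever=.064,push_plate=.048,jaw_face=.024,ink_stone=.015,holding_board=0,jar_white=0,eraser=0,jar_dark=0,tape_roll=0)
for n,f in fs.items():
    save(f,n+"0"); print(n,ray(f,(256,192))[0])
    for t,z in Z.items():
        d=tip_of(t,f)
        for e in d[:2]: print(t,np.round(e["p"],2),np.round(e["point"],1),at_z(f,e["point"],z))
cv2.imwrite("pics/both0.png",np.hstack([cv2.imread("pics/top0.png"),cv2.imread("pics/scene0.png")])[:, :])
E
```

```text
pics
{'clock': np.float64(0.0), 'joints': array([ 1.23 ,  0.478,  0.022,  1.556, -0.011,  1.109, -0.083]), 'qvel': array([ 0.001,  0.   ,  0.001, -0.   ,  0.002,  0.002, -0.   ]), 'tau': array([ -0.   , -59.645,   1.608, -28.119,   0.012,   0.009,  -0.   ]), 'tcp_pos': array([ 0.156, -0.656,  0.303]), 'orientation': array([-3.119, -0.365,  0.001]), 'contact_force': array([0.35 , 0.002, 0.694]), 'moment': array([0.026, 0.001, 0.013]), 'grip_width': np.float64(0.086)} 0.0539
[[ 0.973   0.2307 -0.0005]
 [ 0.2307 -0.973   0.0017]
 [-0.0001 -0.0018 -1.    ]]
top [0.3802 0.146  1.0232]
cam_pivot 0.59 [328.9 203. ] [ 0.4286 -0.0538  0.05  ]
cam_pivot 0.3 [307.4 204.4] [0.4242 0.0045 0.05  ]
fence_face 0.57 [272.6 208. ] [0.4143 0.0976 0.024 ]
cam_lever 0.9 [334.4 179. ] [ 0.4927 -0.0661  0.064 ]
push_plate 0.93 [361.5 201.1] [ 0.4348 -0.1426  0.048 ]
push_plate 0.55 [159.3 203.2] [0.4232 0.4086 0.048 ]
ink_stone 0.87 [291.5 211. ] [0.4067 0.044  0.015 ]
holding_board 0.81 [324.3 203.1] [ 0.4307 -0.051   0.    ]
jar_white 0.67 [259.5 204.3] [0.4253 0.1339 0.    ]
eraser 0.61 [189.7 189.1] [0
[... 245 characters left out ...]
4 0.3037 0.05  ]
fence_face 0.82 [246.9 242.1] [0.4048 0.0878 0.024 ]
fence_face 0.54 [276.4 268.6] [ 0.4236 -0.0008  0.024 ]
cam_lever 0.58 [327.2 260.5] [ 0.4992 -0.0559  0.064 ]
push_plate 0.56 [320.2 312.6] [ 0.4311 -0.1355  0.048 ]
jaw_face 0.79 [276.7 265.3] [0.4282 0.0061 0.024 ]
jaw_face 0.6 [262.1 255.9] [0.4146 0.0405 0.024 ]
ink_stone 0.9 [260.1 258.2] [0.4119 0.0438 0.015 ]
holding_board 0.69 [294.3 298.8] [ 0.4276 -0.0631  0.    ]
eraser 0.51 [222.7 177.9] [0.4605 0.3274 0.    ]
eraser 0.38 [248.8 163. ] [0.5463 0.3514 0.    ]
jar_dark 0.92 [246.5 162.6] [0.5418 0.3557 0.    ]
tape_roll 0.88 [193.2 160.3] [0.423  0.4291 0.    ]
tape_roll 0.75 [259.7 253.9] [0.4231 0.0656 0.    ]
```

```bash
python3 - <<'E'
import cv2, numpy as np
a=cv2.imread("pics/top0.png")[140:260,130:400]; b=cv2.imread("pics/scene0.png")[130:350,170:400]
a=cv2.resize(a,(800,356),interpolation=cv2.INTER_CUBIC); cv2.imwrite("pics/a.png",a)
b=cv2.resize(b,(627,600),interpolation=cv2.INTER_CUBIC); cv2.imwrite("pics/b.png",b)
E
```

```text
(no output)
```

View pics/a.png

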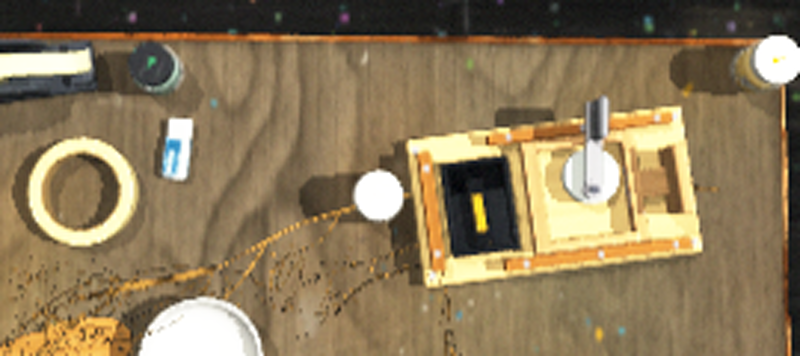

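View pics/b.png

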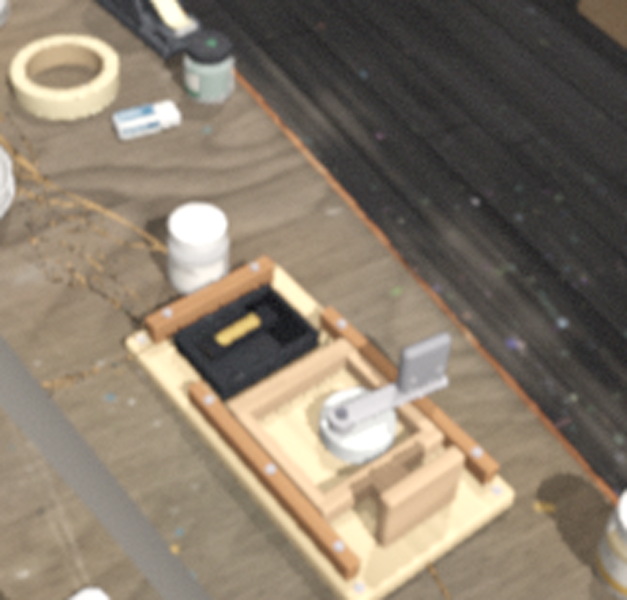

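The top view shows the board with its forward axis along about world +Y. The lever fin is at about (597,105) in the crop with the pivot at (593,190), and the stone is at about (482,205). Scene view: the push plate is clear behind, and the jar sits behind the fence. Next I fit the board pose from its corners.

```bash
python3 - <<'E'
from h import *
np.set_printoptions(precision=4,suppress=True)
f=grab_frame("top")
c=np.array([[408,142],[680,108],[702,252],[430,287]])/2.963+[130,140]
m=masks_of("holding_board",f)
W=np.array([at_z(f,p,.015)[:2] for p in c]); B=np.array([[.165,-.07],[-.1,-.07],[-.1,.07],[.165,.07]])
print(W, np.linalg.norm(W-np.roll(W,1,0),axis=1))
bc,wc=B.mean(0),W.mean(0); H=(B-bc).T@(W-wc); a=np.arctan2(H[0,1]-H[1,0],H[0,0]+H[1,1])
Rm=np.array([[np.cos(a),-np.sin(a)],[np.sin(a),np.cos(a)]]); o=wc-Rm@bc
print("yaw",np.degrees(a),"origin",o, "res",W-(B@Rm.T+o))
for t,z in(("cam_lever",.064),("push_plate",.048),("ink_stone",.015),("cam_pivot",.05)):
    d=tip_of(t,f)
    if d:
        b=Rm.T@(at_z(f,d[0]["point"],z)[:2]-o); print(t,d[0]["p"],b)
        if t=="cam_lever": th=-np.arctan2(b[1],b[0]); print("theta",th,np.hypot(*b))
np.savez("board.npz",R=Rm,o=o)
# start pose behind fin at theta, 5+11+15mm behind
for th in (1.7,1.6):
    l=np.array([np.cos(th),-np.sin(th)]); n=np.array([np.sin(th),np.cos(th)])
    p=.063*l-.036*n; print(th, Rm@p+o)
E
```

```text
[[ 0.4712  0.1113]
 [ 0.5064 -0.1477]
 [ 0.3698 -0.1664]
 [ 0.3341  0.0896]] [0.1388 0.2614 0.1378 0.2585]
yaw 97.96713593319417 origin [ 0.4249 -0.0605] res [[-0.0001 -0.0013]
 [-0.0017  0.0021]
 [ 0.0004  0.0028]
 [ 0.0014 -0.0036]]
cam_lever 0.93 [-0.0064 -0.056 ]
theta 1.6843103831051573 0.056392888564647144
push_plate 0.92 [-0.0788 -0.0086]
cam_pivot 0.9 [ 0.0038 -0.0035]
1.7 [ 0.4882 -0.0959]
1.6 [ 0.4914 -0.0894]
```

step_arm(
  commands=[
    [0.896, -0.9, 0.08, 0, 0, -0.214, 1],
    [0.896, -0.9, 0.08, 0, 0, -0.214, 1],
    [0.896, -0.9, 0.08, 0, 0, -0.214, 1],
    [0.896, -0.9, 0.08, 0, 0, -0.214, 1],
    [0.896, -0.9, 0.08, 0, 0, -0.214, 1],
    [0.896, -0.9, 0.08, 0, 0, -0.214, 1],
    [0.896, -0.9, 0.08, 0, 0, -0.214, 1],
    [0.896, -0.9, 0.08, 0, 0, -0.214, 1],
    [0.896, -0.9, 0.08, 0, 0, -0.214, 1],
    [0.896, -0.9, 0.08, 0, 0, -0.214, 1],
  ],
  newtons=40,
)

```text
clock: 2.75
tcp_pos: [0.4829, -0.1237, 0.2649]
orientation: [2.214, 2.227, 0.0]
contact_force: [0.8, -0.4, 0.5]
grip_width: -0.0002
```

```bash
cat > look.py <<'E'
from h import *
np.set_printoptions(precision=4,suppress=True)
b=np.load("board.npz");Rm,o=b["R"],b["o"]
s=readout.get_obs();print(s["clock"],s["joints"],s["tcp_pos"],s["contact_force"],s["grip_width"]);print(R.from_rotvec(s["orientation"]).as_matrix())
import sys
for n in sys.argv[1:]:
    f=grab_frame(n); save(f,n+"_%d"%f["shot"]); print(n,f["shot"],ray(f,(256,192))[0])
    for t,z in(("cam_pivot",.05),("cam_lever",.064),("push_plate",.048),("fence_face",.024),("jaw_face",.024),("ink_stone",.015)):
        d=tip_of(t,f)
        if d: w=at_z(f,d[0]["point"],z)[:2]; print(t,round(d[0]["p"],2),np.round(d[0]["point"]),w,"board",Rm.T@(w-o))
E
python3 look.py wrist scene
```

```text
2.75 [ 0.5791  0.2777 -0.5294  1.9828  0.1751  0.9238 -0.0335] [ 0.4829 -0.1237  0.2649] [ 0.7854 -0.4252  0.4929] -0.00020023285426685062
[[-0.006   1.      0.0011]
 [ 1.      0.006  -0.0007]
 [-0.0007  0.0011 -1.    ]]
wrist 4 [ 0.4824 -0.0427  0.3371]
cam_pivot 0.88 [200. 112.] [ 0.4287 -0.0583] board [ 0.0016 -0.0041]
cam_lever 0.92 [265. 118.] [ 0.49   -0.0624] board [-0.0109 -0.0643]
push_plate 0.73 [217. 192.] [ 0.4416 -0.1394] board [-0.0805 -0.0056]
fence_face 0.28 [197. 111.] [ 0.4203 -0.0592] board [0.0019 0.0043]
jaw_face 0.83 [192.  47.] [0.4194 0.0003] board [ 0.0609 -0.0031]
scene 5 [ 0.1247 -0.465   0.7006]
cam_pivot 0.86 [297. 280.] [ 0.4323 -0.0588] board [ 0.0007 -0.0076]
cam_lever 0.62 [326. 262.] [ 0.4967 -0.0573] board [-0.0068 -0.0716]
push_plate 0.79 [326. 311.] [ 0.4422 -0.1378] board [-0.079  -0.0065]
fence_face 0.81 [249. 242.] [0.4094 0.0863] board [ 0.1475 -0.005 ]
jaw_face 0.81 [277. 266.] [0.4278 0.0029] board [ 0.0624 -0.0117]
ink_stone 0.64 [258. 255.] [0.4131 0.054 ] board [ 0.115  -0.0042]
```

step_arm(
  commands=[
    [0.054, 0.018, 0.0, 0, 0, 0, 1],
    [0.054, 0.018, 0.06, 0, 0, 0, 1],
    [0.054, 0.018, 0.12, 0, 0, 0, 1],
    [0.054, 0.018, 0.18, 0, 0, 0, 1],
    [0.054, 0.018, 0.23, 0, 0, 0, 1],
    [0.054, 0.018, 0.26, 0, 0, 0, 1],
    [0.054, 0.018, 0.274, 0, 0, 0, 1],
    [0.054, 0.018, 0.274, 0, 0, 0, 1],
    [0.054, 0.018, 0.274, 0, 0, 0, 1],
    [0.054, 0.018, 0.274, 0, 0, 0, 1],
  ],
)

```text
clock: 4.7
tcp_pos: [0.4911, -0.0987, 0.1283]
orientation: [2.214, 2.227, 0.001]
contact_force: [0.5, -0.2, 0.2]
grip_width: 0.0002
```

```bash
cat > arc.py <<'E'
from h import *
import sys,json
o=np.array([.429,-.0584]);np.savez("board.npz",R=np.load("board.npz")["R"],o=o)
a,b,rad,off=map(float,sys.argv[1:5])
s=readout.get_obs();R0=R.from_rotvec(s["orientation"]);print(s["tcp_pos"],s["contact_force"])
h0=np.degrees(np.arctan2(*R0.as_matrix()[[1,0],0]))
for p in np.linspace(a,b,10):
    q=np.radians(p);l=np.array([np.cos(q),np.sin(q)]);n=np.array([-l[1],l[0]])
    t=np.append(o+rad*l-off*n,.128)-s["tcp_pos"];v=R0.inv().apply(t)/.5
    print(list(np.round([*v,0,0,-(p+90-h0)/360,1],3).tolist()),end=",")
E
python3 arc.py -2 48 .063 .016
```

```text
[ 0.49107552 -0.09873065  0.1283412 ] [ 0.48302034 -0.1572875   0.16016699]
[0.044, 0.001, 0.001, 0.0, 0.0, 0.006, 1.0],[0.057, 0.004, 0.001, 0.0, 0.0, -0.009, 1.0],[0.069, 0.006, 0.001, 0.0, 0.0, -0.024, 1.0],[0.082, 0.006, 0.001, 0.0, 0.0, -0.04, 1.0],[0.094, 0.006, 0.001, 0.0, 0.0, -0.055, 1.0],[0.107, 0.004, 0.001, 0.0, 0.0, -0.071, 1.0],[0.119, 0.001, 0.001, 0.0, 0.0, -0.086, 1.0],[0.131, -0.003, 0.001, 0.0, 0.0, -0.102, 1.0],[0.142, -0.009, 0.001, 0.0, 0.0, -0.117, 1.0],[0.153, -0.015, 0.001, 0.0, 0.0, -0.132, 1.0],
```

step_arm(
  commands=[
    [0.044, 0.001, 0.001, 0, 0, 0.006, 1],
    [0.057, 0.004, 0.001, 0, 0, -0.009, 1],
    [0.069, 0.006, 0.001, 0, 0, -0.024, 1],
    [0.082, 0.006, 0.001, 0, 0, -0.04, 1],
    [0.094, 0.006, 0.001, 0, 0, -0.055, 1],
    [0.107, 0.004, 0.001, 0, 0, -0.071, 1],
    [0.119, 0.001, 0.001, 0, 0, -0.086, 1],
    [0.131, -0.003, 0.001, 0, 0, -0.102, 1],
    [0.142, -0.009, 0.001, 0, 0, -0.117, 1],
    [0.153, -0.015, 0.001, 0, 0, -0.132, 1],
  ],
)

```text
clock: 5.95
tcp_pos: [0.4848, -0.0239, 0.1285]
orientation: [1.126, 2.927, -0.0]
contact_force: [4.2, -4.6, -4.0]
grip_width: -0.0001
```

```bash
python3 look.py top wrist; python3 arc.py 51 95 .063 .016
```

```text
5.95 [ 0.4656  0.5127 -0.668   2.1068  0.5098  0.6791  0.2904] [ 0.4848 -0.0239  0.1285] [ 4.1889 -4.5855 -4.0185] -0.00011927999961644551
[[-0.7419  0.6704  0.005 ]
 [ 0.6704  0.742  -0.0022]
 [-0.0052  0.0018 -1.    ]]
top 6 [0.3802 0.146  1.0232]
cam_pivot 0.78 [329. 205.] [ 0.4243 -0.0543] board [0.0047 0.0041]
cam_lever 0.7 [317. 188.] [ 0.4687 -0.0183] board [ 0.0343 -0.0449]
push_plate 0.69 [360. 201.] [ 0.435  -0.1374] board [-0.0791  0.005 ]
fence_face 0.72 [278. 211.] [0.4069 0.0811] board [0.1412 0.0025]
jaw_face 0.89 [305. 207.] [0.4175 0.0068] board [0.0662 0.0024]
ink_stone 0.74 [289. 207.] [0.4171 0.0499] board [ 0.1089 -0.0032]
wrist 7 [0.424  0.0312 0.2003]
cam_pivot 0.93 [138. 215.] [ 0.4269 -0.0608] board [-0.0021  0.0024]
cam_lever 0.57 [254. 233.] [ 0.4731 -0.0156] board [ 0.0363 -0.0496]
push_plate 0.6 [ 70. 307.] [ 0.4396 -0.142 ] board [-0.0843  0.0011]
jaw_face 0.63 [213. 127.] [ 0.4207 -0.0006] board [0.0584 0.0002]
ink_stone 0.74 [260.  59.] [0.4115 0.0453] board [0.1051 0.003 ]
[ 0.48429869 -0.02317274  0.12835697] [ 4.41391007 -4.01423318 -1.22243455]
[0.01, 0.001, 0.001, 0.0, 0.0, -0.009, 1.0],[0.021, 0.003, 0.001, 0.0, 0.0, -0.023, 1.0],[0.032, 0.003, 0.001, 0.0, 0.0, -0.036, 1.0],[0.043, 0.003, 0.001, 0.0, 0.0, -0.05, 1.0],[0.054, 0.002, 0.001, 0.0, 0.0, -0.063, 1.0],[0.065, -0.0, 0.0, 0.0, 0.0, -0.077, 1.0],[0.075, -0.003, 0.0, 0.0, 0.0, -0.091, 1.0],[0.086, -0.007, 0.0, 0.0, 0.0, -0.104, 1.0],[0.096, -0.012, 0.0, 0.0, 0.0, -0.118, 1.0],[0.105, -0.017, 0.0, 0.0, 0.0, -0.131, 1.0],
```

step_arm(
  commands=[
    [0.01, 0.001, 0.001, 0, 0, -0.009, 1],
    [0.021, 0.003, 0.001, 0, 0, -0.023, 1],
    [0.032, 0.003, 0.001, 0, 0, -0.036, 1],
    [0.043, 0.003, 0.001, 0, 0, -0.05, 1],
    [0.054, 0.002, 0.001, 0, 0, -0.063, 1],
    [0.065, 0.0, 0, 0, 0, -0.077, 1],
    [0.075, -0.003, 0, 0, 0, -0.091, 1],
    [0.086, -0.007, 0, 0, 0, -0.104, 1],
    [0.096, -0.012, 0, 0, 0, -0.118, 1],
    [0.105, -0.017, 0, 0, 0, -0.131, 1],
  ],
)

```text
clock: 7.9
tcp_pos: [0.4416, 0.0067, 0.1289]
orientation: [-0.138, 3.13, 0.0]
contact_force: [6.7, 1.1, -4.9]
grip_width: 0.0002
```

```bash
python3 look.py top wrist; python3 -c "
import cv2
cv2.imwrite('pics/c.png',cv2.resize(cv2.imread('pics/wrist_9.png'),(768,576)))"
```

```text
7.9 [ 0.5766  0.5223 -0.8814  2.1959  0.648   0.6942  0.9017] [0.4416 0.0067 0.1289] [ 6.6585  1.0822 -4.9444] 0.00023778257346767856
[[-0.9961 -0.0882  0.0081]
 [-0.0882  0.9961  0.0006]
 [-0.0082 -0.0001 -1.    ]]
top 8 [0.3802 0.146  1.0232]
cam_pivot 0.72 [329. 204.] [ 0.4262 -0.0551] board [0.0036 0.0023]
fence_face 0.7 [182. 162.] [0.5404 0.3556] board [ 0.3945 -0.1677]
jaw_face 0.7 [307. 206.] [0.4217 0.0024] board [ 0.0612 -0.0012]
ink_stone 0.82 [292. 212.] [0.4048 0.0418] board [0.1025 0.0101]
wrist 9 [ 0.3597 -0.0005  0.2004]
cam_pivot 0.73 [140. 212.] [ 0.4276 -0.06  ] board [-0.0014  0.0016]
cam_lever 0.63 [254. 230.] [0.4267 0.0036] board [ 0.0617 -0.0063]
fence_face 0.56 [386. 187.] [0.4088 0.0851] board [0.1449 0.0001]
jaw_face 0.62 [251. 196.] [0.422  0.0005] board [ 0.0593 -0.0013]
ink_stone 0.96 [319. 182.] [0.412 0.045] board [0.1047 0.0025]
```

View pics/c.png

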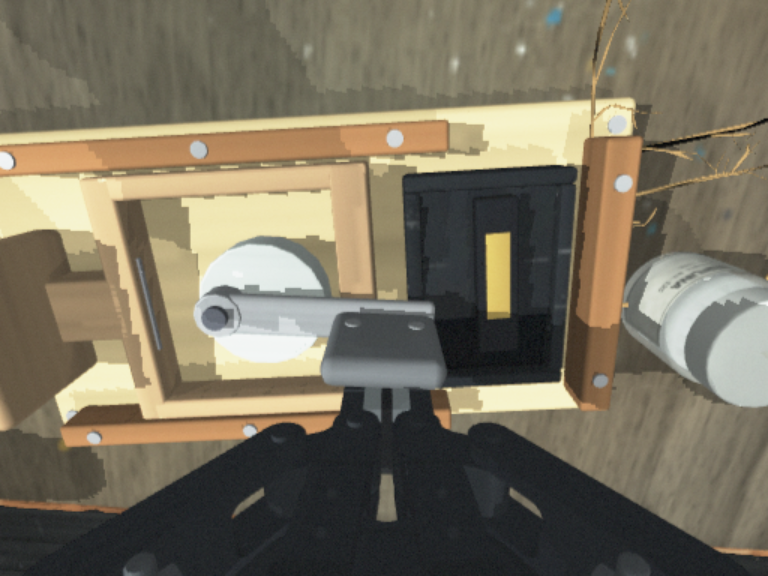

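The wrist view shows the lever from (215,317) to the fin at (385,350), nearly along the board. That is about 0.1 rad off, with the slide still back and the stone untouched. I'll back off and go round behind the push plate.

step_arm(
  commands=[
    [-0.06, 0, 0, 0, 0, 0, 1],
    [-0.06, 0, 0, 0, 0, 0, 1],
    [-0.06, 0, -0.1, 0, 0, 0, 1],
    [-0.06, 0, -0.2, 0, 0, 0, 1],
    [0.02, -0.1, -0.2, 0, 0, 0.03, 1],
    [0.026, -0.2, -0.2, 0, 0, 0.06, 1],
    [0.026, -0.36, -0.2, 0, 0, 0.09, 1],
    [0.026, -0.36, -0.2, 0, 0, 0.12, 1],
    [0.026, -0.36, -0.2, 0, 0, 0.15, 1],
    [0.026, -0.36, -0.2, 0, 0, 0.18, 1],
  ],
)

```text
clock: 9.85
tcp_pos: [0.4414, -0.1737, 0.2283]
orientation: [1.569, 2.718, 0.004]
contact_force: [0.1, -0.0, -0.2]
grip_width: -0.0002
```

```bash
cat > goto.py <<'E'
from h import *
import sys
bx,by,z,hd=map(float,sys.argv[1:5]); b=np.load("board.npz")
s=readout.get_obs();R0=R.from_rotvec(s["orientation"])
t=np.append(b["R"]@[bx,by]+b["o"],z)
g=R.from_matrix(np.array([[np.cos(np.radians(hd)),np.sin(np.radians(hd)),0],[np.sin(np.radians(hd)),-np.cos(np.radians(hd)),0],[0,0,-1]]).T.T)
print("target",t,np.round(R0.inv().apply(t-s["tcp_pos"])/.5,3),np.round((R0.inv()*g).as_rotvec()/2/np.pi,4))
E
python3 look.py top scene; python3 goto.py -.117 0 .113 98
```

```text
9.85 [ 0.875   0.3296 -0.7378  2.0605  0.2922  0.8506  0.4937] [ 0.4414 -0.1737  0.2283] [ 0.0696 -0.015  -0.2417] -0.00016356602089460907
[[-0.5003  0.8658  0.0042]
 [ 0.8658  0.5003  0.0006]
 [-0.0016  0.0039 -1.    ]]
top 10 [0.3802 0.146  1.0232]
cam_pivot 0.72 [328. 202.] [ 0.4327 -0.0516] board [ 0.0062 -0.0046]
cam_lever 0.7 [311. 206.] [ 0.418  -0.0042] board [0.0552 0.0033]
push_plate 0.96 [359. 200.] [ 0.4369 -0.1348] board [-0.0767  0.0028]
jaw_face 0.86 [308. 207.] [0.4178 0.0001] board [0.0595 0.0029]
ink_stone 0.6 [292. 211.] [0.4073 0.0434] board [0.1039 0.0074]
scene 11 [ 0.1247 -0.465   0.7006]
cam_pivot 0.63 [297. 280.] [ 0.4321 -0.0604] board [-0.0024 -0.0028]
cam_lever 0.69 [278. 251.] [0.4295 0.0072] board [ 0.0648 -0.0096]
push_plate 0.92 [325. 314.] [ 0.4366 -0.1425] board [-0.0844  0.0041]
fence_face 0.73 [248. 240.] [0.4092 0.0914] board [ 0.1511 -0.0012]
jaw_face 0.62 [277. 267.] [0.4278 0.0026] board [ 0.0606 -0.0073]
ink_stone 0.58 [260. 258.] [0.4116 0.044 ] board [0.1038 0.003 ]
target [ 0.44521679 -0.17427068  0.113     ] [-0.003  0.002  0.232] [0.001  0.0003 0.0624]
```

step_arm(
  commands=[
    [-0.003, 0.002, 0, 0.001, 0, 0.03, 1],
    [-0.003, 0.002, 0.02, 0.001, 0, 0.062, 1],
    [-0.003, 0.002, 0.06, 0.001, 0, 0.062, 1],
    [-0.003, 0.002, 0.12, 0.001, 0, 0.062, 1],
    [-0.003, 0.002, 0.17, 0.001, 0, 0.062, 1],
    [-0.003, 0.002, 0.21, 0.001, 0, 0.062, 1],
    [-0.003, 0.002, 0.232, 0.001, 0, 0.062, 1],
    [-0.003, 0.002, 0.232, 0.001, 0, 0.062, 1],
    [-0.003, 0.002, 0.232, 0.001, 0, 0.062, 1],
    [-0.003, 0.002, 0.232, 0.001, 0, 0.062, 1],
  ],
)

```text
clock: 11.8
tcp_pos: [0.4455, -0.1747, 0.1135]
orientation: [2.056, 2.371, -0.001]
contact_force: [0.1, 0.9, 1.1]
grip_width: 0.0001
```

```bash
python3 look.py ; python3 goto.py -.0745 0 .113 98
```

```text
11.8 [ 0.6903  0.5039 -0.5436  2.1331  0.4522  0.6142 -0.0318] [ 0.4455 -0.1747  0.1135] [0.1404 0.9441 1.0837] 0.00011288557106619421
[[-0.1415  0.9899  0.0018]
 [ 0.9899  0.1415 -0.0025]
 [-0.0027  0.0014 -1.    ]]
target [ 0.43932608 -0.13218091  0.113     ] [ 0.086 -0.     0.001] [0.0002 0.0004 0.0004]
```

step_arm(
  commands=[
    [0.02, 0, 0, 0, 0, 0, 1],
    [0.04, 0, 0, 0, 0, 0, 1],
    [0.046, 0, 0, 0, 0, 0, 1],
    [0.052, 0, 0, 0, 0, 0, 1],
    [0.057, 0, 0, 0, 0, 0, 1],
    [0.062, 0, 0, 0, 0, 0, 1],
    [0.067, 0, 0, 0, 0, 0, 1],
    [0.072, 0, 0, 0, 0, 0, 1],
    [0.077, 0, 0, 0, 0, 0, 1],
    [0.08, 0, 0, 0, 0, 0, 1],
  ],
)

```text
clock: 13.05
tcp_pos: [0.44, -0.1351, 0.1134]
orientation: [2.056, 2.371, -0.001]
contact_force: [0.5, -4.1, 3.2]
grip_width: 0.0002
```

```bash
python3 look.py top wrist; python3 goto.py -.0725 0 .113 98;  python3 -c "
import cv2,glob
cv2.imwrite('pics/d.png',cv2.resize(cv2.imread('pics/wrist_13.png'),(768,576)))"
```

```text
13.05 [ 0.6196  0.483  -0.5495  2.1738  0.4535  0.5932 -0.1189] [ 0.44   -0.1351  0.1134] [ 0.4588 -4.065   3.1948] 0.0001586139863395194
[[-0.1415  0.9899  0.0021]
 [ 0.9899  0.1415 -0.0027]
 [-0.003   0.0017 -1.    ]]
top 12 [0.3802 0.146  1.0232]
cam_pivot 0.79 [329. 203.] [ 0.4275 -0.0535] board [0.0051 0.0008]
cam_lever 0.53 [309. 207.] [0.4158 0.0028] board [0.0624 0.0046]
push_plate 0.93 [354. 197.] [ 0.4447 -0.1232] board [-0.0664 -0.0065]
fence_face 0.87 [277. 209.] [0.4105 0.0861] board [ 0.1457 -0.0017]
jaw_face 0.77 [302. 208.] [0.4152 0.0143] board [0.0739 0.0036]
wrist 13 [ 0.4284 -0.0548  0.1854]
cam_pivot 0.67 [255. 101.] [ 0.4279 -0.0579] board [0.0007 0.0011]
push_plate 0.88 [256. 238.] [ 0.438  -0.1251] board [-0.0673  0.0003]
target [ 0.43904887 -0.13020021  0.113     ] [ 0.01  -0.     0.001] [0.0003 0.0004 0.0004]
```

View pics/d.png

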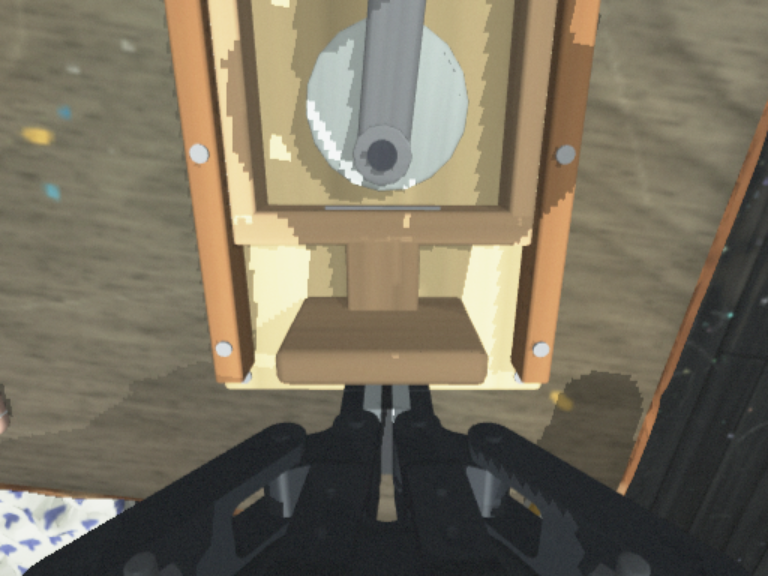

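The wrist view shows the follower bar at row ~225 nearing the cam's low side (row ~185), fingers square on the plate at (385,385). I continue gently.

step_arm(
  commands=[
    [0.002, 0, 0, 0, 0, 0, 1],
    [0.004, 0, 0, 0, 0, 0, 1],
    [0.006, 0, 0, 0, 0, 0, 1],
    [0.007, 0, 0, 0, 0, 0, 1],
    [0.008, 0, 0, 0, 0, 0, 1],
    [0.009, 0, 0, 0, 0, 0, 1],
    [0.01, 0, 0, 0, 0, 0, 1],
    [0.01, 0, 0, 0, 0, 0, 1],
    [0.01, 0, 0, 0, 0, 0, 1],
    [0.01, 0, 0, 0, 0, 0, 1],
  ],
)

```text
clock: 15.0
tcp_pos: [0.4393, -0.1305, 0.1134]
orientation: [2.056, 2.371, -0.001]
contact_force: [2.0, -6.0, 1.1]
grip_width: 0.0001
```

```bash
python3 look.py top; python3 goto.py -.0725 0 .113 98
```

```text
15.0 [ 0.6108  0.4807 -0.5501  2.1783  0.4538  0.5908 -0.1299] [ 0.4393 -0.1305  0.1134] [ 2.0188 -5.9561  1.0589] 0.00013710736053692787
[[-0.1412  0.99    0.0021]
 [ 0.99    0.1412 -0.0028]
 [-0.003   0.0017 -1.    ]]
top 14 [0.3802 0.146  1.0232]
cam_pivot 0.64 [329. 201.] [ 0.4346 -0.0533] board [ 0.0043 -0.0062]
cam_lever 0.56 [309. 206.] [0.4207 0.0022] board [ 0.0612 -0.0001]
push_plate 0.95 [355. 201.] [ 0.4349 -0.1255] board [-0.0673  0.0035]
fence_face 0.89 [277. 209.] [0.4105 0.0861] board [ 0.1457 -0.0017]
jaw_face 0.71 [298. 206.] [0.42   0.0282] board [ 0.087  -0.0031]
ink_stone 0.75 [290. 208.] [0.4154 0.0471] board [ 0.1064 -0.0012]
target [ 0.43904887 -0.13020021  0.113     ] [ 0.001 -0.     0.001] [0.0003 0.0005 0.0003]
```

step_arm(
  commands=[
    [0.001, 0, 0, 0, 0, 0, 1],
    [0.002, 0, 0, 0, 0, 0, 1],
    [0.003, 0, 0, 0, 0, 0, 1],
    [0.004, 0, 0, 0, 0, 0, 1],
    [0.005, 0, 0, 0, 0, 0, 1],
    [0.005, 0, 0, 0, 0, 0, 1],
    [0.006, 0, 0, 0, 0, 0, 1],
    [0.006, 0, 0, 0, 0, 0, 1],
    [0.006, 0, 0, 0, 0, 0, 1],
    [0.006, 0, 0, 0, 0, 0, 1],
  ],
)

```text
clock: 16.6
tcp_pos: [0.4393, -0.1302, 0.1135]
orientation: [2.058, 2.366, -0.004]
contact_force: [3.1, -12.5, -1.1]
grip_width: 0.0002
```

```bash
python3 look.py scene
```

```text
16.6 [ 0.6063  0.4792 -0.5471  2.1795  0.4564  0.5898 -0.1366] [ 0.4393 -0.1302  0.1135] [  3.0741 -12.5112  -1.0823] 0.00020727284490854947
[[-0.1388  0.9903  0.0027]
 [ 0.9903  0.1388 -0.0058]
 [-0.0061  0.0019 -1.    ]]
scene 15 [ 0.1247 -0.465   0.7006]
cam_pivot 0.61 [297. 279.] [ 0.4331 -0.0574] board [ 0.0004 -0.0042]
cam_lever 0.57 [280. 248.] [0.438  0.0118] board [ 0.0683 -0.0187]
push_plate 0.8 [315. 301.] [ 0.4364 -0.112 ] board [-0.0541  0.0001]
fence_face 0.78 [250. 241.] [0.4131 0.0881] board [ 0.1473 -0.0046]
jaw_face 0.65 [269. 261.] [0.4208 0.0223] board [ 0.0811 -0.0031]
ink_stone 0.93 [260. 256.] [0.4143 0.0507] board [ 0.11   -0.0005]
```

step_arm(
  commands=[
    [0.002, 0, 0, 0, 0, 0, 1],
    [0.004, 0, 0, 0, 0, 0, 1],
    [0.005, 0, 0, 0, 0, 0, 1],
    [0.006, 0, 0, 0, 0, 0, 1],
    [0.007, 0, 0, 0, 0, 0, 1],
    [0.008, 0, 0, 0, 0, 0, 1],
    [0.008, 0, 0, 0, 0, 0, 1],
    [0.008, 0, 0, 0, 0, 0, 1],
    [0.008, 0, 0, 0, 0, 0, 1],
    [0.008, 0, 0, 0, 0, 0, 1],
  ],
)

```text
clock: 18.2
tcp_pos: [0.4392, -0.1299, 0.1136]
orientation: [2.06, 2.36, -0.008]
contact_force: [4.0, -16.5, -3.0]
grip_width: -0.0003
```

step_arm(
  commands=[
    [-0.03, 0, 0, 0, 0, 0, 1],
    [-0.06, 0, 0, 0, 0, 0, 1],
    [-0.08, 0, 0, 0, 0, 0, 1],
    [-0.08, 0, -0.05, 0, 0, 0, 1],
    [-0.08, 0, -0.15, 0, 0, 0, 1],
    [-0.08, 0, -0.25, 0, 0, 0, 1],
    [0.08, 0, -0.25, 0, 0, 0, 1],
    [0.18, 0, -0.25, 0, 0, 0, 1],
    [0.2, 0, -0.25, 0, 0, 0, 1],
    [0.2, 0, -0.25, 0, 0, 0, 1],
  ],
)

```text
clock: 19.45
tcp_pos: [0.425, -0.029, 0.2375]
orientation: [2.057, 2.363, -0.008]
contact_force: [0.5, -0.6, 0.1]
grip_width: -0.0002
```

```bash
python3 look.py wrist scene;  python3 -c "
import cv2,glob
cv2.imwrite('pics/e.png',cv2.resize(cv2.imread('pics/wrist_16.png'),(768,576)))"
```

```text
19.45 [ 0.6024  0.2298 -0.7596  2.1518  0.2275  0.8329 -0.1597] [ 0.425  -0.029   0.2375] [ 0.5441 -0.5746  0.1325] -0.00016028714664070008
[[-0.138   0.9904  0.0033]
 [ 0.9904  0.138  -0.0098]
 [-0.0102  0.0019 -0.9999]]
wrist 16 [0.4136 0.0518 0.3089]
cam_pivot 0.8 [256. 214.] [ 0.428  -0.0583] board [0.0002 0.0009]
cam_lever 0.74 [260. 153.] [0.4227 0.0031] board [ 0.0618 -0.0023]
fence_face 0.72 [259.  51.] [0.4109 0.0852] board [ 0.1447 -0.0019]
jaw_face 0.61 [255. 128.] [0.4167 0.0189] board [0.0783 0.0015]
ink_stone 0.79 [252.  91.] [0.4095 0.0516] board [0.1116 0.0041]
scene 17 [ 0.1247 -0.465   0.7006]
cam_pivot 0.81 [298. 281.] [ 0.4326 -0.061 ] board [-0.003  -0.0032]
cam_lever 0.81 [278. 250.] [0.4311 0.0106] board [ 0.068  -0.0117]
push_plate 0.72 [316. 306.] [ 0.4326 -0.1205] board [-0.062   0.0051]
fence_face 0.77 [248. 239.] [0.4095 0.0938] board [ 0.1534 -0.0018]
jaw_face 0.65 [269. 260.] [0.4219 0.0238] board [ 0.0824 -0.0043]
```

View pics/e.png

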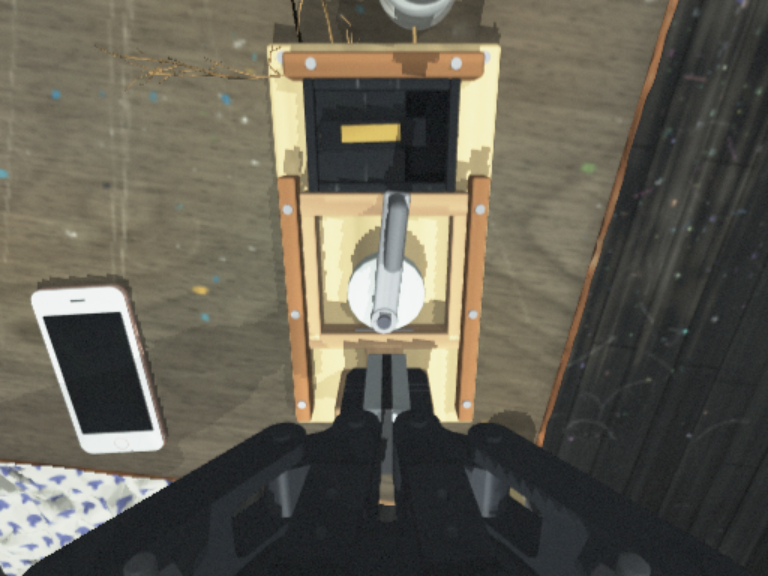

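The wrist view shows the stone (rows 80–190, columns 305–458) closed up against the fence and jaw with no visible gap, and square. The lever points at the fence, the ink stick is in its hollow, and the hand is clear.

```bash
python3 -c "
from bench import r; print(r.hand_in())"
```

```text
the job is handed in; nothing more can be done
None
```

The ink stone is clamped between jaw and fence, and I handed the job in at about 19.5 s on the robot's clock. No verdict was reported.

**What I did:** With the fingers shut, I pushed the fin round from about 1.7 rad until the lever pointed at the fence. The slide was still only about 5 mm forward then. I backed off, went round behind the push plate, and pushed the slide forward. It then stopped moving while the force climbed from 6 N to 16.5 N, which I took as the stone being clamped. After that I withdrew and lifted the hand clear.

**Last checks:**
- **Cam:** the wrist view puts the lever within about 0.1 rad of the fence direction. The scene camera read about 0.17 rad, also inside the 0.35 rad limit.
- **Slide and stone:** travel is about 22–24 mm. The stone's centre is about 32 mm from the fence face, square to it, with no visible gap at fence or jaw.
- **Ink stick and other things:** the stick is still in its hollow. The hand went nowhere near the jars, eraser or tape roll, but I did not measure them again at the end.
- **Touch:** the contact force was about zero after withdrawing.

**Disagreements:** the camera readings differed by a few millimetres. The wide views were about 3–10 mm off the wrist view on some points, so I trusted the wrist view and the force rise.

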